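# Change over the blank trays on the machinist's bench

### The arm

A 6-joint arm with a two-finger parallel gripper is mounted at the origin on the work surface. World frame = base frame: x ahead of the robot, y to its left, z up, the work surface at z = 0. Lengths are in mm, angles in degrees, forces in N, time in s.
With the tool pointing down it reaches from about 350 to 850 mm from the base axis. Payload 8.1 kg.
Tool frame: the origin (TCP) lies midway between the tips of the shut fingers; the grasp point (between the pads) lies 19 mm behind it (r.tcp_to_grasp is the distance from the TCP to the grasp point, in mm); z points along the fingers, y is the direction in which the jaws open and shut (so a half turn about z gives the same grasp; the last joint's range is limited). The gripper opens to 85 mm and grips with 20 to 120 N. Pads are 22 mm wide; open, the fingers measure 114 mm over their backs; the gripper's body (76 mm by 85 mm) begins 54 mm behind the grasp point. The pads swing forward as they close: fully open they stand 13 mm farther back than shut.
Start: joints at [71.998, 7.471, 85.268, -0, 87.261, -4.893], TCP at [136.063, 584.373, 231.292] pointing down, gripper open.
Joint ranges: [-169.43, 169.43], [-51.17, 129.36], [1.28, 143.12], [-76.62, 256.62], [0, 156.53], [-152.29, 152.29]. Speed limits (degrees/s): [136.94, 136.94, 159.86, 180, 180, 180].

### API

Orientations are given as [roll, pitch, yaw] about the fixed x, y, z axes, in that order (R = Rz(yaw) Ry(pitch) Rx(roll)).
In Python, from bench import r gives the robot as it stands.
- The arm moves only by the tool jog_arm, never from a script. Its argument "targets" is a list of rows, each a list of 7 numbers: the shift along the tool's x, y, z in m, then the turn, a rotation vector about the tool's x, y, z in rad, then the closure, from 0 (fully open) to 1 (shut). In form: [[dx, dy, dz, wx, wy, wz, claw], ...]. A call has 1 to 5 rows; each row is the pose to reach, as a shift and turn from the pose commanded when the call began, along the tool's axes at that moment; what a row does not reach only later rows make up. A row lasts 1/12 s, in which the tool goes at most 41.7 mm and 7.16 degrees, less where a joint would pass 70% of its speed; a pose out of reach is approached as far as the arm can. A call with a gripper value outside its range is refused whole. The fingers move at their own pace and stop on an object; "newtons" is the grip in N (left out, the last holds). Time passes only in rows, so rows that repeat a pose let the fingers close. It gives the time, the measured TCP pose, the force and the opening at its end, in the units of the state.
- r.sense(): the state, without advancing time (a new reading comes with each control period).
- r.snapshot(name): name is "scene" or "top" or "wrist"; returns a dict with "pixels" (480x640x3 uint8, red, green, blue), "fx", "fy", "cx", "cy" (pixels), "origin" and "attitude" of the camera in the world. Camera axes: x right, y down, z forward; pixel columns grow to the right and rows downward; lengths in mm; the calibration is good to about 2 mm. A picture is of the moment at which its call begins. There is no depth.
- r.hand_in(): hands the job in, once; it reports no verdict.
The state is a dict: "time": time; "joint_pos": joint angles; "qd": joint speeds; "joint_efforts": joint torques, N m; "tool_pos": TCP position; "tcp_rot": TCP orientation; "ft_force": force on the tool from outside, world axes, zero at the start; "wrist_torque": the same for the moment, N m; "finger_gap": finger opening in mm.
Only numpy, scipy, OpenCV 4.12 (cv2) and the standard library are available. Lean on these libraries where they do the work, as an engineer would, in place of code of your own. Each camera call takes 0.05 s, during which the arm holds its last target.

### The job

Change over the two blank trays: push the blue-lipped tray of bright finished blanks fully home into its rack, then hook a fingertip behind the lip of the orange-lipped tray and draw it out along its rail as far as it goes. Do not pinch the lip, do not touch the blanks, and keep all four standing where they ride on their trays. Leave the caliper, mug, chuck key and bushing alone.

Things in the scene. Friction and masses are not known exactly. Their poses are not given: they have to be found in the camera images.
- blue_tray (a joint): Travel of the blue-lipped tray along its rack, m: 0 = fully home at its stop, 0.11 = fully out at its stop; grows as it comes out along the rack's -x. It cannot lift off its rail and stays where it is left (rail friction 2.5 N, damping 8 N per m/s, no spring). Tray 166 mm long, 120 mm wide; 75 to 105 mm out at the start.
- blue_rack: Fixed bench rack of the blue-lipped tray: green base 180 x 150 x 12 mm, side rails up to 34 mm high, and a clear plastic guard on posts over its rear: 150 mm wide, top 74 mm above the bench, from 10 mm in front (-x) of the origin to 90 mm behind. Origin: centre of the base's underside, on the bench. x points away from the robot; the tray runs out along -x.
- blue_lip (a point): Blue lip of the blue tray: upright strip 6 mm thick, 120 mm wide, 40 mm tall. Origin: centre of its underside, 16 mm above the bench, so its top is 56 mm above the bench. x: level, into the rack, away from the robot (the tray draws out along -x); y along the lip; z up. The hooking face is at x = +3 mm.
- blue_bay (a point): Centre of the empty finger bay behind the blue lip, on the tray floor's top (22 mm above the bench); moves with the tray. The bay runs 66 mm from the lip's hooking face to a strip 4 mm thick, 10 mm high across the tray that keeps the blanks out of the bay; it is 112 mm wide between side rims 14 mm high. Axes as the lip's.
- blue_face (a point): Outer blue face plate of the blue lip, fixed flat against the lip's robot side: 6 mm thick, 120 mm wide, 34 mm tall (6 mm lower than the lip). Origin: centre of its underside, 6 mm in front (-x) of the lip's origin; its outer surface is at x = -3 mm. Same axes as the lip.
- orange_tray (a joint): Travel of the orange-lipped tray along its rack, m: 0 = fully home at its stop, 0.11 = fully out at its stop; grows as it comes out along the rack's -x. It cannot lift off its rail and stays where it is left (rail friction 2.5 N, damping 8 N per m/s, no spring). Tray 166 mm long, 120 mm wide; 0 to 12 mm out at the start.
- orange_rack: Fixed bench rack of the orange-lipped tray: green base 180 x 150 x 12 mm, side rails up to 34 mm high, and a clear plastic guard on posts over its rear: 150 mm wide, top 74 mm above the bench, from 10 mm in front (-x) of the origin to 90 mm behind. Origin: centre of the base's underside, on the bench. x points away from the robot; the tray runs out along -x.
- orange_lip (a point): Orange lip of the orange tray: upright strip 6 mm thick, 120 mm wide, 40 mm tall. Origin: centre of its underside, 16 mm above the bench, so its top is 56 mm above the bench. x: level, into the rack, away from the robot (the tray draws out along -x); y along the lip; z up. The hooking face is at x = +3 mm.
- orange_bay (a point): Centre of the empty finger bay behind the orange lip, on the tray floor's top (22 mm above the bench); moves with the tray. The bay runs 66 mm from the lip's hooking face to a strip 4 mm thick, 10 mm high across the tray that keeps the blanks out of the bay; it is 112 mm wide between side rims 14 mm high. Axes as the lip's.
- orange_face (a point): Outer orange face plate of the orange lip, fixed flat against the lip's robot side: 6 mm thick, 120 mm wide, 34 mm tall (6 mm lower than the lip). Origin: centre of its underside, 6 mm in front (-x) of the lip's origin; its outer surface is at x = -3 mm. Same axes as the lip.
- blank1: Bright, finish-turned steel cylinder, 40 mm diameter, 36 mm tall, about 0.36 kg, standing loose on the blue-lipped tray behind the strip, beside its twin. Origin: centre of its underside; z up its axis. It rides along by friction.
- blank2: Bright, finish-turned steel cylinder, 40 mm diameter, 36 mm tall, about 0.36 kg, standing loose on the blue-lipped tray behind the strip, beside its twin. Origin: centre of its underside; z up its axis. It rides along by friction.
- slug1: Dark, raw steel cylinder, 40 mm diameter, 36 mm tall, about 0.36 kg, standing loose on the orange-lipped tray behind the strip, beside its twin. Origin: centre of its underside; z up its axis. It rides along by friction.
- slug2: Dark, raw steel cylinder, 40 mm diameter, 36 mm tall, about 0.36 kg, standing loose on the orange-lipped tray behind the strip, beside its twin. Origin: centre of its underside; z up its axis. It rides along by friction.
- caliper: Bystander: caliper lying flat, 200 mm long along its x, 15 mm wide beam, jaws reaching 48 mm to +y at its +x end, green slide 12 mm thick. Origin: middle of the beam, underside.
- mug: Bystander: white mug, 74 mm diameter, 75 mm tall, handle at its +y. Origin: centre of its underside.
- chuck_key: Bystander: T-shaped steel chuck key lying flat, 134 mm long along its x, cross bar 90 mm along its y at the -x end, 20 mm thick. Origin: middle of the shank, on the bench.
- bushing: Bystander: brass bushing standing on the bench, 60 mm outside and 36 mm inside diameter, 35 mm tall. Origin: centre of its underside.
Things that resemble listed ones, but are neither listed nor needed, are in the scene too. Leave any purple look-alike of the orange_rack alone.

How it is judged:
By the outcome, as a careful person would: the job done as asked, in the order asked, and still so for the second after the job is handed in, with the robot touching nothing.
It also fails if it takes over 48 s, if anything falls off the work surface, if the arm or the gripper's body presses on something with over 40 N, if the wrist force passes 120 N, or if a joint passes its speed limit or range.

## Working session

There is one attempt and no reset: what is moved stays moved. The work goes in short steps, Python scripts to look and compute and a tool call to move; the robot and the scene stay as the last step left them, time stands still between calls to the robot, and variables do not carry over. Pictures are saved under pics/ and viewed, and the job is handed in when it is done.

Besides the shell and the picture viewer there is one more tool, called after "Call:" by a JSON object that holds its "op" and its "data". jog_arm: Moves the arm, as the interface text tells. Its arguments: {"type":"object","properties":{"targets":{"type":"array","items":{"type":"array","items":{"type":"number"}}},"newtons":{"type":"number"}},"required":["targets"]}

```bash
ls; mkdir -p pics; python3 - <<'E'
from bench import r
import cv2,json
print(r.sense(), r.tcp_to_grasp)
for n in ["scene","top"]:
    s=r.snapshot(n)
    cv2.imwrite(f"pics/{n}0.png",s["pixels"][:,:,::-1])
    print(n,{k:v for k,v in s.items() if k!="pixels"})
    import pickle; pickle.dump(s,open(f"{n}0.pkl","wb"))
E
```

```text
pics
{'time': 0.0, 'joint_pos': array([ 7.19982263e+01,  7.51485179e+00,  8.53298803e+01, -2.62123755e-04,
        8.72615717e+01, -4.89535953e+00]), 'qd': array([-0.03684158,  0.07413889, -0.02821909, -0.01847908, -0.07513323,
        0.0118366 ]), 'joint_efforts': array([ 2.45843812e-04, -5.69420886e+01, -5.00535822e+01, -3.37044239e-04,
        1.49898708e-02, -7.72209773e-05]), 'tool_pos': array([135.88785172, 583.84125773, 230.24134559]), 'tcp_rot': array([-1.79894062e+02, -8.81071243e-03,  1.66893590e+02]), 'ft_force': array([-0.47469541, -0.84230411,  0.12744706]), 'wrist_torque': array([-0.003859  , -0.00573911, -0.03884271]), 'finger_gap': 85.44818067536272} 18.700000000000003
scene {'fx': 538.2871276225294, 'fy': 538.2871276225294, 'cx': 318.0717656949237, 'cy': 240.30865354119868, 'origin': array([1110.83505035,  676.52534273,  632.67632041]), 'attitude': array([-121.7434187 ,    0.48012521,  137.44671666])}
top {'fx': 512.9603664935918, 'fy': 512.9603664935918, 'cx': 318.0039503679257, 'cy': 241.59858045011015, 'origin': array([ 382.61931878,  -10.28149023, 1234.54012117]), 'attitude': array([-174.06245575,    1.32168216,  -89.38889745])}
```

View pics/scene0.png

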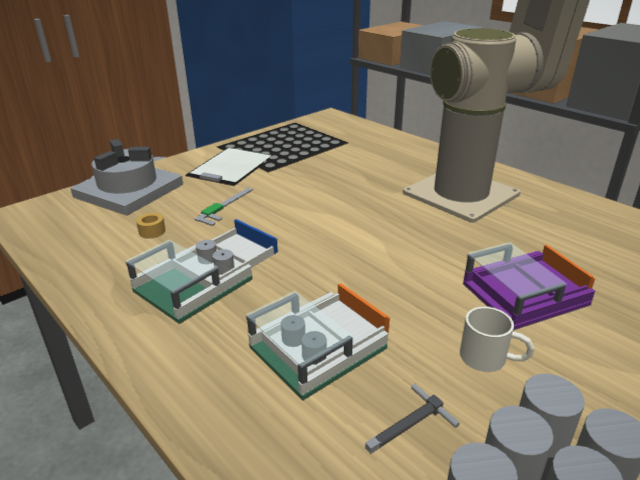

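View pics/top0.png

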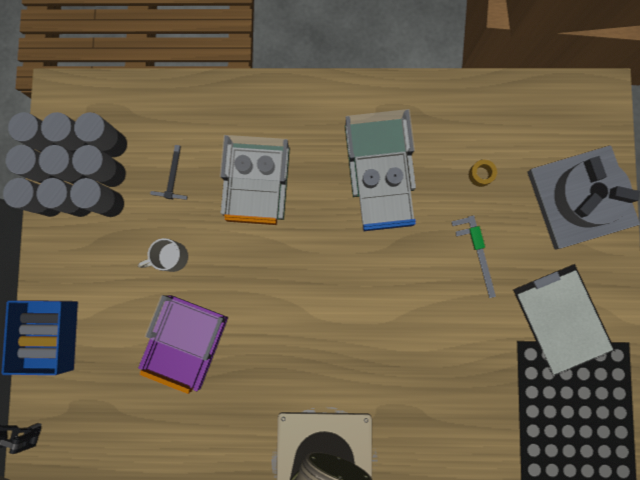

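The green-rack orange tray (lip at top ~(251,219), scene ~(362,310)) is the one meant. The purple-rack one (top ~(165,382), scene ~(567,268)) is the look-alike. The blue lip is at top ~(388,225).

```bash
cat > h.py <<'E'
import numpy as np,cv2,pickle
from scipy.spatial.transform import Rotation as R
def ray(s,uv):
    uv=np.atleast_2d(uv).astype(float)
    d=np.c_[(uv[:,0]-s["cx"])/s["fx"],(uv[:,1]-s["cy"])/s["fy"],np.ones(len(uv))]
    return s["origin"],R.from_euler("xyz",s["attitude"],degrees=True).apply(d)
def onz(s,uv,z):
    o,d=ray(s,uv); return o+d*((z-o[2])/d[:,2])[:,None]
def proj(s,P):
    p=R.from_euler("xyz",s["attitude"],degrees=True).inv().apply(np.atleast_2d(P)-s["origin"])
    return np.c_[s["fx"]*p[:,0]/p[:,2]+s["cx"],s["fy"]*p[:,1]/p[:,2]+s["cy"]]
def blobs(s,lo,hi,amin=60):
    hsv=cv2.cvtColor(s["pixels"],cv2.COLOR_RGB2HSV)
    m=cv2.inRange(hsv,lo,hi)
    c,_=cv2.findContours(m,cv2.RETR_EXTERNAL,cv2.CHAIN_APPROX_NONE)
    return m,[k for k in c if cv2.contourArea(k)>amin]
BL=((105,130,60),(125,255,255)); OR=((5,190,90),(16,255,255))
E
python3 - <<'E'
from h import *
for n in ["top","scene"]:
    s=pickle.load(open(n+"0.pkl","rb"))
    for nm,b in (("blue",BL),("or",OR)):
        m,c=blobs(s,*b)
        for k in c:
            rc=cv2.minAreaRect(k); print(n,nm,cv2.contourArea(k),np.round(cv2.boxPoints(rc),1).tolist())
s=pickle.load(open("top0.pkl","rb"))
im=s["pixels"][95:240,205:430,::-1]
cv2.imwrite("pics/crop_top.png",cv2.resize(im,None,fx=3.5,fy=3.5,interpolation=cv2.INTER_CUBIC))
s=pickle.load(open("scene0.pkl","rb"))
im=s["pixels"][210:400,120:400,::-1]
cv2.imwrite("pics/crop_scene.png",cv2.resize(im,None,fx=2.8,fy=2.8,interpolation=cv2.INTER_CUBIC))
E
```

```text
top blue 4000.0 [[0.800000011920929, 373.8999938964844], [5.599999904632568, 297.70001220703125], [61.400001525878906, 301.20001220703125], [56.599998474121094, 377.3999938964844]]
top blue 250.0 [[363.5, 224.10000610351562], [414.0, 218.60000610351562], [414.6000061035156, 224.60000610351562], [364.1000061035156, 230.10000610351562]]
scene blue 487.5 [[230.3000030517578, 229.10000610351562], [236.1999969482422, 217.60000610351562], [281.29998779296875, 240.8000030517578], [275.3999938964844, 252.1999969482422]]
scene blue 298.5 [[357.5, 116.80000305175781], [359.0, 67.0], [366.29998779296875, 67.19999694824219], [364.79998779296875, 117.0]]
scene blue 184.0 [[361.0, 0.0], [368.0, 0.0], [368.0, 27.0], [361.0, 27.0]]
scene blue 20501.5 [[177.0, 0.0], [352.0, 0.0], [352.0, 146.0], [177.0, 146.0]]
scene or 728.0 [[331.6000061035156, 294.6000061035156], [339.79998779296875, 282.8999938964844], [393.6000061035156, 320.6000061035156], [385.3999938964844, 332.29998779296875]]
scene or 731.0 [[537.2000122070312, 256.29998779296875], [545.5999755859375, 244.10000610351562], [596.0, 278.70001220703125], [587.5999755859375, 290.8999938964844]]
```

View pics/crop_top.png

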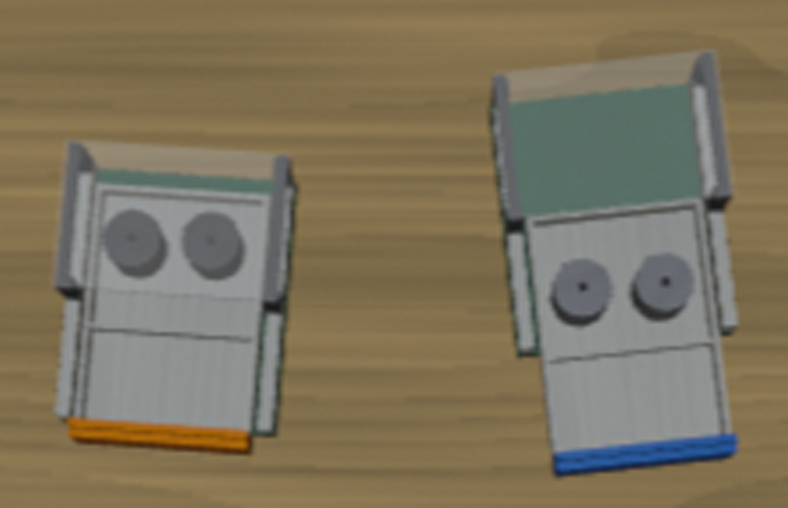

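View pics/crop_scene.png

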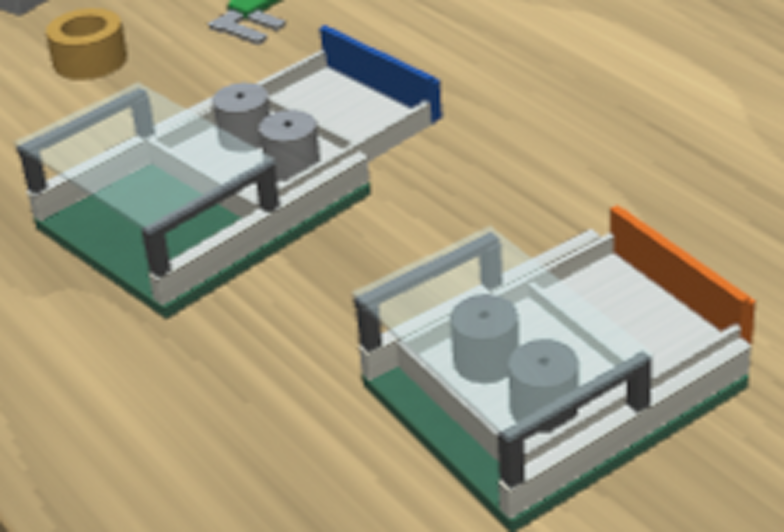

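```bash
python3 - <<'E'
from h import *
for n in ["top","scene"]:
    s=pickle.load(open(n+"0.pkl","rb"))
    hsv=cv2.cvtColor(s["pixels"],cv2.COLOR_RGB2HSV)
    if n=="top": print(hsv[214:224,251])
    for nm,lo,hi,ext in (("blue",(105,130,60),(125,255,255),{"top":(350,205,425,240),"scene":(225,215,285,258)}),("or",(5,215,80),(20,255,255),{"top":(215,205,290,230),"scene":(325,275,400,340)})):
        x0,y0,x1,y1=ext[n]
        m=np.zeros(hsv.shape[:2],np.uint8); m[y0:y1,x0:x1]=cv2.inRange(hsv,lo,hi)[y0:y1,x0:x1]
        ys,xs=np.nonzero(m); cols=np.unique(xs)
        # upper edge per column
        up=np.array([[c,ys[xs==c].min()-0.5] for c in cols])
        k=up[4:-4]
        p=np.polyfit(k[:,0],k[:,1],1); res=np.abs(np.polyval(p,k[:,0])-k[:,1]).max()
        L=np.array([cols.min()-.5,cols.max()+.5]); E=np.c_[L,np.polyval(p,L)]
        W=onz(s,E,56); d=W[0]-W[1] if n=="top" else W[1]-W[0]
        print(n,nm,m.sum()//255,"res",res,"E",E.round(1).tolist(),"W",W.round(1).tolist(),"len",np.linalg.norm(d),"mid",W.mean(0).round(1),"yaxis deg",np.degrees(np.arctan2(d[1],d[0]))-90)
E
```

```text
[[ 90   7 146]
 [105   4 145]
 [ 13 151 164]
 [ 18 250 166]
 [ 17 239 148]
 [ 17 239 164]
 [ 17 240 167]
 [ 17 237 127]
 [ 15 217  80]
 [ 17 129 107]]
top blue 305 res 0.5421322863184059 E [[363.5, 224.1], [414.5, 218.7]] W [[546.5, -86.7, 56.0], [560.0, -204.3, 56.0]] len 118.40521771782885 mid [ 553.2 -145.5   56. ] yaxis deg 6.531488313524747
top or 270 res 0.6448202959831235 E [[224.5, 214.8], [275.5, 218.4]] W [[565.9, 237.1, 56.0], [558.3, 117.7, 56.0]] len 119.64700214916651 mid [562.1 177.4  56. ] yaxis deg -3.6233572500383247
scene blue 543 res 0.48586707410237295 E [[234.5, 218.3], [276.5, 238.0]] W [[555.0, -206.2, 56.0], [540.0, -78.6, 56.0]] len 128.4775477316963 mid [ 547.5 -142.4   56. ] yaxis deg 6.721706101868136Traceback (most recent call last):
  File "<stdin>", line 13, in <module>
IndexError: too many indices for array: array is 1-dimensional, but 2 were indexed
```

```bash
cat >> h.py <<'E'
def delta(r,P,yaw):
    s=r.sense(); T=R.from_euler("xyz",s["tcp_rot"],degrees=True)
    G=R.from_euler("xyz",[180,0,yaw],degrees=True)
    d=T.inv().apply(np.array(P)-s["tool_pos"])/1000; w=(T.inv()*G).as_rotvec()
    print("t",round(s["time"],2),"pos",s["tool_pos"].round(1),"rot",s["tcp_rot"].round(2),"F",s["ft_force"].round(1),"gap",round(s["finger_gap"],1)); print("delta",d.round(4),w.round(4), "rows",np.linalg.norm(d)/.0417)
E
python3 - <<'E'
from h import *
from bench import r
delta(r,[515,-150,150],186.6)
s=pickle.load(open("scene0.pkl","rb")); t=pickle.load(open("top0.pkl","rb"))
hsv=cv2.cvtColor(s["pixels"],cv2.COLOR_RGB2HSV)
print(hsv[295:325:3,362].tolist())
# predicted vs picture: orange lip corners in scene
a=np.radians(-3.6); X=np.array([np.cos(a),np.sin(a),0]);Y=np.array([-np.sin(a),np.cos(a),0])
h=np.array([562.1,177.4,56])
print(proj(s,[h+60*Y,h-60*Y,h+60*Y-6*X,h-60*Y-6*X]).round(1))
# rack base front/back & tray edges from crop_top coords (crop/3.5+offset)
def c(u,v): return [u/3.5+205,v/3.5+95]
for nm,pts,z in (("orange tops of rails: right rail outer front/back",[c(275,432),c(292,190)],34),("blue right rail outer",[c(736,328),c(722,205)],34),("blue left",[c(519,353),c(493,105)],34),("orange left",[c(58,417),c(75,290)],34)):
    W=onz(t,pts,z); d=W[1]-W[0]; print(nm,W.round(0).tolist(),np.degrees(np.arctan2(d[1],d[0])).round(2))
E
```

```text
t 0.1 pos [135.9 583.9 230.3] rot [-1.7990e+02 -1.0000e-02  1.6689e+02] F [ 0.3  0.4 -0.7] gap 85.6
delta [-0.5357 -0.6287  0.0813] [-0.0017 -0.0004 -0.344 ] rows 19.901971800755508
[[20, 90, 186], [13, 162, 215], [12, 201, 189], [12, 193, 107], [12, 194, 108], [12, 196, 108], [12, 196, 108], [11, 144, 115], [72, 6, 216], [75, 5, 217]]
[[384.  316.1]
 [336.8 283. ]
 [386.6 314.6]
 [339.3 281.7]]
orange tops of rails: right rail outer front/back [[562.0, 101.0, 34.0], [730.0, 92.0, 34.0]] -2.98
blue right rail outer [[635.0, -210.0, 34.0], [720.0, -202.0, 34.0]] 5.86
blue left [[617.0, -64.0, 34.0], [790.0, -45.0, 34.0]] 6.1
orange left [[571.0, 249.0, 34.0], [659.0, 240.0, 34.0]] -5.87
```

Call:
{"op": "jog_arm", "data": {"targets": [[-0.027,-0.031,0,0,0,-0.1,1],[-0.054,-0.063,0,0,0,-0.2,1],[-0.08,-0.094,0,0,0,-0.3,1],[-0.107,-0.126,0,0,0,-0.339,1],[-0.134,-0.157,0,0,0,-0.339,1]], "newtons": 30}}

```text
time: 0.52
tool_pos: [231.0, 399.1, 230.6]
tcp_rot: [-180.0, -0.0, -173.5]
ft_force: [1.8, 0.5, 0.6]
finger_gap: 25.5
```

```bash
python3 -c "
from h import *
from bench import r
delta(r,[515,-150,150],186.3)"
```

```text
t 0.52 pos [231.  399.1 230.6] rot [-1.7995e+02 -3.0000e-02 -1.7347e+02] F [1.8 0.5 0.6] gap 25.5
delta [-0.2197 -0.5778  0.0809] [-0.0008 -0.0006  0.004 ] rows 14.950622058850197
```

Call:
{"op": "jog_arm", "data": {"targets": [[-0.014,-0.038,0,0,0,0,1],[-0.028,-0.076,0,0,0,0,1],[-0.042,-0.114,0,0,0,0,1],[-0.056,-0.152,0,0,0,0,1],[-0.07,-0.19,0,0,0,0,1]]}}

```text
time: 0.93
tool_pos: [321.6, 218.1, 231.1]
tcp_rot: [180.0, 0.0, -173.7]
ft_force: [0.5, 0.8, -0.3]
finger_gap: -0.1
```

Call:
{"op": "jog_arm", "data": {"targets": [[-0.015,-0.038,0,0,0,0,1],[-0.03,-0.076,0,0,0,0,1],[-0.045,-0.114,0,0,0,0,1],[-0.06,-0.152,0,0,0,0,1],[-0.075,-0.19,0,0,0,0,1]]}}

```text
time: 1.35
tool_pos: [417.2, 37.2, 231.2]
tcp_rot: [180.0, 0.0, -173.7]
ft_force: [0.7, 0.6, 0.6]
finger_gap: -0.1
```

Call:
{"op": "jog_arm", "data": {"targets": [[-0.015,-0.038,0.01,0,0,0,1],[-0.03,-0.076,0.02,0,0,0,1],[-0.044,-0.114,0.03,0,0,0,1],[-0.06,-0.152,0.03,0,0,0,1],[-0.075,-0.198,0.03,0,0,0,1]]}}

```text
time: 1.77
tool_pos: [510.2, -144.5, 199.7]
tcp_rot: [179.9, -0.1, -173.7]
ft_force: [0.2, 0.1, 1.1]
finger_gap: 0.2
```

```bash
python3 - <<'E'
from h import *
from bench import r
s=r.snapshot("wrist"); pickle.dump(s,open("w1.pkl","wb")); cv2.imwrite("pics/w1.png",s["pixels"][:,:,::-1])
delta(r,[515,-150,32],186.3); print(s["origin"],s["attitude"])
E
```

```text
t 1.82 pos [ 512.  -150.9  199.3] rot [-1.7984e+02 -9.0000e-02 -1.7386e+02] F [-4.9 -3.3  1.1] gap 0.1
delta [-0.0034  0.001   0.1673] [-0.0028 -0.0015 -0.0028] rows 4.013464149011539
[ 443.64174422 -152.98366324  342.52462665] [ 1.64598757e+02 -6.43692579e-02  9.62962936e+01]
```

View pics/w1.png

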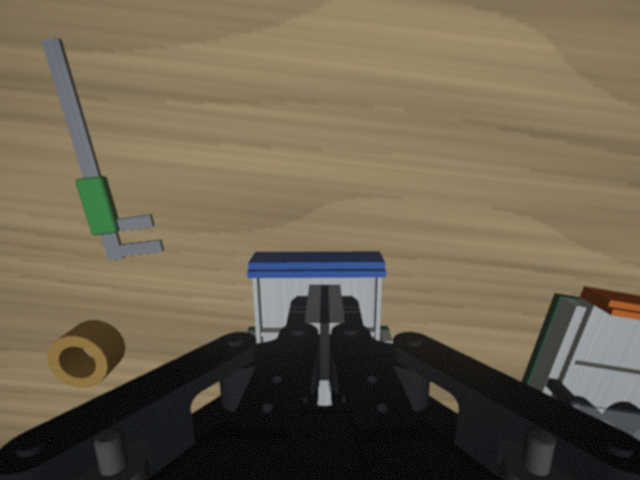

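The wrist view shows the blue lip nearly level at rows 252–277, columns 248–385, centred under the shut fingers. I'll refine with it.

```bash
python3 - <<'E'
from h import *
s=pickle.load(open("w1.pkl","rb"))
m,c=blobs(s,(105,130,40),(125,255,255),300)
k=max(c,key=cv2.contourArea); print([cv2.boundingRect(q) for q in c])
mm=np.zeros(m.shape,np.uint8); cv2.drawContours(mm,[k],-1,255,-1)
ys,xs=np.nonzero(mm); cols=np.unique(xs)[5:-5]
for nm,f,z in (("low edge",lambda c:ys[xs==c].max()+.5,56),("up edge",lambda c:ys[xs==c].min()-.5,16)):
    k=np.array([[c,f(c)] for c in cols if not (295<c<355)]); p=np.polyfit(k[:,0],k[:,1],1)
    L=np.array([xs.min()-.5,xs.max()+.5]); W=onz(s,np.c_[L,np.polyval(p,L)],z); d=W[1]-W[0]
    print(nm,W.round(1).tolist(),np.linalg.norm(d).round(1),W.mean(0).round(1),np.degrees(np.arctan2(-d[0],d[1])).round(2))
E
```

```text
[(248, 261, 137, 17)]
low edge [[559.5, -206.6, 56.0], [546.0, -88.9, 56.0]] 118.5 [ 552.7 -147.8   56. ] 6.55
up edge [[560.0, -214.9, 16.0], [544.9, -82.4, 16.0]] 133.4 [ 552.4 -148.7   16. ] 6.5
```

Call:
{"op": "jog_arm", "data": {"targets": [[0,0,0.04,0,0,0,1],[0,0,0.08,0,0,0,1],[0,0,0.12,0,0,0,1],[0,0,0.155,0,0,-0.003,1],[0,0,0.168,0,0,-0.003,1]]}}

```text
time: 2.23
tool_pos: [505.8, -141.1, 26.9]
tcp_rot: [179.8, -0.5, -173.5]
ft_force: [-0.2, -0.5, -0.5]
finger_gap: 0.1
```

```bash
python3 - <<'E'
from h import *
from bench import r
s=r.snapshot("top"); cv2.imwrite("pics/t1.png",cv2.resize(s["pixels"][90:300,280:480,::-1],None,fx=2.8,fy=2.8))
delta(r,[525,-150,32],186.5)
E
```

```text
t 2.28 pos [ 505.2 -140.9   26.1] rot [ 179.71   -0.55 -173.52] F [-2.1  0.9 -2.5] gap -0.2
delta [-0.0186 -0.0113 -0.0061] [ 0.005  -0.0096 -0.0004] rows 0.5426011835001322
```

View pics/t1.png

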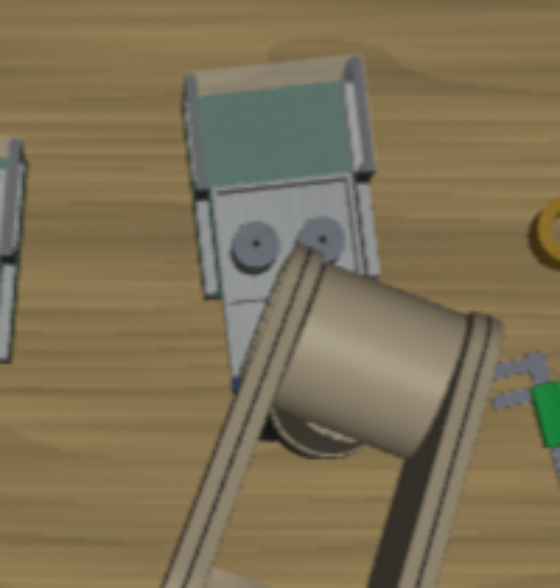

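Call:
{"op": "jog_arm", "data": {"targets": [[-0.002,-0.004,-0.003,0,0,0,1],[-0.004,-0.008,-0.005,0.003,-0.006,0,1],[-0.006,-0.01,-0.005,0.003,-0.006,0,1],[-0.008,-0.011,-0.005,0.003,-0.006,0,1],[-0.008,-0.011,-0.005,0.003,-0.006,0,1]]}}

```text
time: 2.7
tool_pos: [521.4, -153.7, 40.4]
tcp_rot: [-179.7, 0.5, -173.5]
ft_force: [0.3, -0.4, -0.8]
finger_gap: 0.1
```

```bash
python3 -c "
from h import *
from bench import r
delta(r,[530,-149.3,32],186.5)"
```

```text
t 2.7 pos [ 521.4 -153.7   40.4] rot [-179.72    0.54 -173.53] F [ 0.3 -0.4 -0.8] gap 0.1
delta [-0.009   0.0035  0.0085] [-0.0049  0.0095 -0.0005] rows 0.30779900631625157
```

Call:
{"op": "jog_arm", "data": {"targets": [[0,0,0,0,0,0,1],[0,0,0,0,0,0,1],[0,0,0,0,0,0,1],[0,0,0,0,0,0,1]]}}

```text
time: 3.03
tool_pos: [519.4, -152.7, 38.3]
tcp_rot: [-179.8, 0.3, -173.5]
ft_force: [-0.8, -0.2, 0.6]
finger_gap: -0.1
```

Call:
{"op": "jog_arm", "data": {"targets": [[0,0,0,0,0,0,1],[0,0,0,0,0,0,1],[0,0,0,0,0,0,1]]}}

```text
time: 3.28
tool_pos: [519.4, -152.7, 38.2]
tcp_rot: [-179.8, 0.3, -173.5]
ft_force: [0.1, -0.1, -0.2]
finger_gap: -0.2
```

```bash
python3 -c "
from h import *
from bench import r
delta(r,[530,-149.3,32],186.5)"
```

```text
t 3.28 pos [ 519.4 -152.7   38.2] rot [-179.83    0.34 -173.51] F [ 0.1 -0.1 -0.2] gap -0.2
delta [-0.0109  0.0022  0.0063] [-0.0029  0.0059 -0.0002] rows 0.3063987351588803
```

Call:
{"op": "jog_arm", "data": {"targets": [[-0.001,0.001,0.002,-0.001,0.002,0,1],[-0.003,0.002,0.004,-0.002,0.004,0,1],[-0.005,0.002,0.006,-0.003,0.006,0,1],[-0.007,0.002,0.006,-0.003,0.006,0,1],[-0.009,0.002,0.006,-0.003,0.006,0,1]]}}

```text
time: 3.7
tool_pos: [528.3, -149.7, 32.0]
tcp_rot: [180.0, -0.0, -173.5]
ft_force: [-0.6, 0.2, -0.2]
finger_gap: -0.1
```

Call:
{"op": "jog_arm", "data": {"targets": [[-0.002,0,0,0,0,0,1],[-0.004,0,0,0,0,0,1],[-0.006,0,0,0,0,0,1],[-0.008,0,0,0,0,0,1],[-0.01,0,0,0,0,0,1]]}}

```text
time: 4.12
tool_pos: [538.1, -148.6, 32.3]
tcp_rot: [180.0, -0.0, -173.5]
ft_force: [-2.5, -0.4, 0.8]
finger_gap: -0.4
```

```bash
python3 -c "
from h import *
from bench import r
delta(r,[630,-138,32],186.5)"
```

```text
t 4.12 pos [ 538.1 -148.6   32.3] rot [ 1.7999e+02 -3.0000e-02 -1.7352e+02] F [-2.5 -0.4  0.8] gap -0.4
delta [-0.0925  0.0002  0.0002] [ 0.0001 -0.0005 -0.0003] rows 2.2188065151003906
```

Contact, about 2.5 N: the tray is sliding. Continuing along the rail.

Call:
{"op": "jog_arm", "data": {"targets": [[-0.002,0,0,0,0,0,1],[-0.005,0,0,0,0,0,1],[-0.008,0,0,0,0,0,1],[-0.011,0,0,0,0,0,1],[-0.014,0,0,0,0,0,1]]}}

```text
time: 4.53
tool_pos: [552.3, -147.1, 32.2]
tcp_rot: [180.0, -0.0, -173.5]
ft_force: [-3.6, 0.6, -0.1]
finger_gap: -0.1
```

Call:
{"op": "jog_arm", "data": {"targets": [[-0.003,0,0,0,0,0,1],[-0.006,0,0,0,0,0,1],[-0.009,0,0,0,0,0,1],[-0.012,0,0,0,0,0,1],[-0.015,0,0,0,0,0,1]]}}

```text
time: 4.95
tool_pos: [567.2, -145.3, 32.3]
tcp_rot: [180.0, -0.0, -173.5]
ft_force: [-2.7, -0.4, 0.1]
finger_gap: -0.1
```

Call:
{"op": "jog_arm", "data": {"targets": [[-0.003,0,0,0,0,0,1],[-0.006,0,0,0,0,0,1],[-0.009,0,0,0,0,0,1],[-0.012,0,0,0,0,0,1],[-0.015,0,0,0,0,0,1]]}}

```text
time: 5.37
tool_pos: [582.1, -143.6, 32.3]
tcp_rot: [180.0, -0.0, -173.5]
ft_force: [-2.8, 0.7, -1.1]
finger_gap: 0.2
```

Call:
{"op": "jog_arm", "data": {"targets": [[-0.003,0,0,0,0,0,1],[-0.006,0,0,0,0,0,1],[-0.009,0,0,0,0,0,1],[-0.012,0,0,0,0,0,1],[-0.015,0,0,0,0,0,1]]}}

```text
time: 5.78
tool_pos: [597.0, -141.9, 32.3]
tcp_rot: [180.0, -0.0, -173.5]
ft_force: [-3.0, 0.6, 0.8]
finger_gap: 0.1
```

```bash
python3 -c "
from h import *
from bench import r
delta(r,[630,-138,32],186.5)"
```

```text
t 5.78 pos [ 597.  -141.9   32.3] rot [ 1.7999e+02 -1.0000e-02 -1.7351e+02] F [-3.   0.6  0.8] gap 0.1
delta [-0.0332  0.0001  0.0003] [ 0.0002 -0.0001 -0.0002] rows 0.7968514875849533
```

Call:
{"op": "jog_arm", "data": {"targets": [[-0.002,0,0,0,0,0,1],[-0.004,0,0,0,0,0,1],[-0.006,0,0,0,0,0,1],[-0.008,0,0,0,0,0,1],[-0.01,0,0,0,0,0,1]]}}

```text
time: 6.2
tool_pos: [606.8, -140.8, 32.3]
tcp_rot: [180.0, -0.0, -173.5]
ft_force: [-1.7, 1.1, -0.6]
finger_gap: -0.2
```

Call:
{"op": "jog_arm", "data": {"targets": [[-0.0015,0,0,0,0,0,1],[-0.003,0,0,0,0,0,1],[-0.0045,0,0,0,0,0,1],[-0.006,0,0,0,0,0,1],[-0.0075,0,0,0,0,0,1]]}}

```text
time: 6.62
tool_pos: [609.5, -140.5, 32.2]
tcp_rot: [179.9, -0.6, -173.5]
ft_force: [-37.1, -1.6, 25.3]
finger_gap: -0.0
```

```bash
python3 - <<'E'
from h import *
from bench import r
s=r.snapshot("scene"); cv2.imwrite("pics/s2.png",cv2.resize(s["pixels"][200:420,100:420,::-1],None,fx=2.5,fy=2.5))
delta(r,[630,-138,32],186.5)
E
```

```text
t 6.67 pos [ 609.5 -140.5   32.3] rot [ 179.92   -0.62 -173.52] F [-30.2  -0.7  19.4] gap -0.3
delta [-0.0207  0.0002  0.    ] [ 0.0014 -0.0108 -0.0004] rows 0.4964046159912781
```

View pics/s2.png

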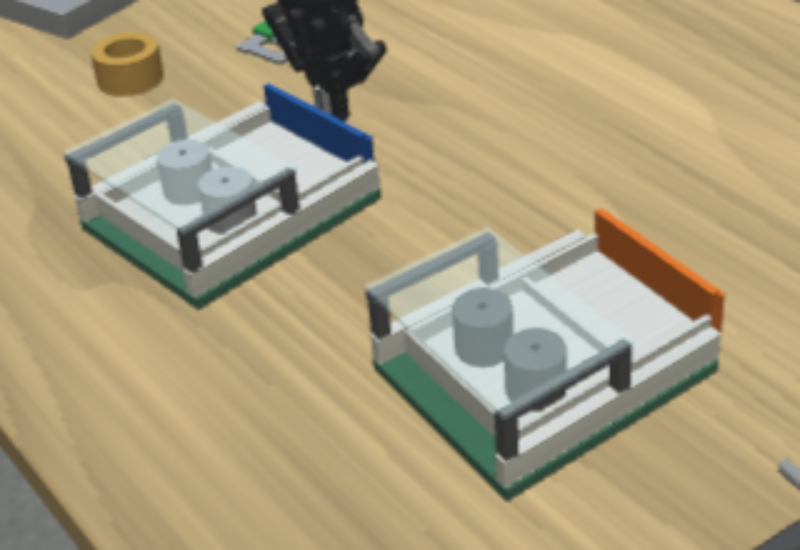

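The blue tray is against its stop: the force rose to 37 N, travel was about 80 mm, and the lip is flush with the rack front. Backing off.

Call:
{"op": "jog_arm", "data": {"targets": [[0.003,0,0,0,0,0,1],[0.01,0,0,0,0,0,1],[0.02,0,0,0,0,0,1],[0.032,0,-0.01,0,0,0,1],[0.042,0,-0.03,0,0,0,1]]}}

```text
time: 7.08
tool_pos: [570.4, -144.5, 60.2]
tcp_rot: [179.9, -0.2, -173.5]
ft_force: [-0.4, -0.7, 0.3]
finger_gap: 0.1
```

```bash
python3 -c "
from h import *
from bench import r
delta(r,[545,178,150],176.4)"
```

```text
t 7.08 pos [ 570.4 -144.5   60.2] rot [ 1.7993e+02 -1.6000e-01 -1.7351e+02] F [-0.4 -0.7  0.3] gap 0.1
delta [-0.0109  0.3234 -0.0894] [ 0.001 -0.003  0.176] rows 8.050847518809254
```

Call:
{"op": "jog_arm", "data": {"targets": [[0.008,0,-0.035,0,0,0,1],[0.014,0.01,-0.07,0,0,0.03,1],[0.014,0.04,-0.09,0,0,0.08,1],[0.014,0.08,-0.1,0,0,0.13,1],[0.014,0.12,-0.11,0,0,0.175,1]]}}

```text
time: 7.5
tool_pos: [546.4, -27.1, 175.3]
tcp_rot: [-180.0, 0.3, 176.2]
ft_force: [0.9, 0.5, 0.1]
finger_gap: 0.6
```

Call:
{"op": "jog_arm", "data": {"targets": [[-0.007,0.039,0,0,0,0,1],[-0.014,0.078,0,0,0,0,1],[-0.021,0.116,0,0,0,0,1],[-0.028,0.15,0,0,0,0,1],[-0.033,0.175,0,0,0,0,1]]}}

```text
time: 7.92
tool_pos: [589.8, 148.7, 173.3]
tcp_rot: [179.9, 0.2, 176.5]
ft_force: [-0.5, -0.2, 0.4]
finger_gap: 0.3
```

```bash
python3 -c "
from h import *
from bench import r
delta(r,[520,178,200],176.4)"
```

```text
t 7.92 pos [589.8 148.7 173.3] rot [179.92   0.18 176.54] F [-0.5 -0.2  0.4] gap 0.3
delta [ 0.0714  0.0251 -0.0269] [0.0013 0.0032 0.0025] rows 1.9257521895132947
```

Call:
{"op": "jog_arm", "data": {"targets": [[0.003,0.015,-0.01,0,0.001,0,1],[0.005,0.025,-0.01,0,0.002,0,1],[0.005,0.027,-0.01,0,0.002,0,1],[0.005,0.027,-0.01,0,0.002,0,1],[0.005,0.027,-0.01,0,0.002,0,1]]}}

```text
time: 8.33
tool_pos: [585.4, 171.7, 182.1]
tcp_rot: [-180.0, -0.1, 176.4]
ft_force: [-0.5, -0.5, -0.6]
finger_gap: 0.0
```

```bash
python3 - <<'E'
from h import *
from bench import r
s=r.snapshot("wrist"); pickle.dump(s,open("w2.pkl","wb")); cv2.imwrite("pics/w2.png",s["pixels"][:,:,::-1])
delta(r,[584,176,100],176.4); print(s["origin"],s["attitude"])
hsv=cv2.cvtColor(s["pixels"],cv2.COLOR_RGB2HSV)
m=cv2.inRange(hsv,(5,180,80),(20,255,255)); n,l,st,ce=cv2.connectedComponentsWithStats(m)
i=1+np.argmax(st[1:,4]); print(st[st[:,4]>50]); ys,xs=np.nonzero(l==i); cols=np.unique(xs)[5:-5]
k=np.array([[c,ys[xs==c].max()+.5] for c in cols if not 290<c<360]); p=np.polyfit(k[:,0],k[:,1],1)
L=np.array([xs.min()-.5,xs.max()+.5]); W=onz(s,np.c_[L,np.polyval(p,L)],56); d=W[1]-W[0]
print(W.round(1).tolist(),np.linalg.norm(d).round(1),W.mean(0).round(1),np.degrees(np.arctan2(-d[0],d[1])).round(2), np.abs(np.polyval(p,k[:,0])-k[:,1]).max())
E
```

```text
t 8.38 pos [585.4 171.5 182. ] rot [-1.7997e+02 -1.2000e-01  1.7639e+02] F [0.3 0.6 0.4] gap 0.1
delta [0.0015 0.0045 0.082 ] [-0.0005 -0.0021 -0.0001] rows 1.969606428830966
[518.59586571 175.00612764 324.86190255] [1.64600882e+02 1.89232533e-02 8.64184823e+01]Traceback (most recent call last):
  File "<stdin>", line 7, in <module>
    return _wrapfunc(a, 'argmax', axis=axis, out=out, **kwds)
    return bound(*args, **kwds)
ValueError: attempt to get argmax of an empty sequence
```

View pics/w2.png

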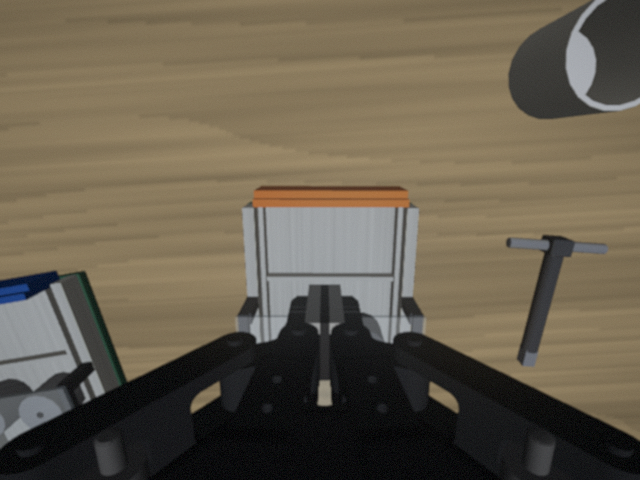

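The wrist view shows the orange lip at rows 186–207, cols 254–408, on a white tray in the green rack. The divider strip is at row 274 and the guard edge near row 316. The mug (upper right) and chuck key (right) are clear of the tray.

```bash
python3 - <<'E'
from h import *
s=pickle.load(open("w2.pkl","rb"))
g=s["pixels"].astype(int); rb=g[...,0]-g[...,2]
for c in (270,330,395): print(c,[(v,tuple(g[v,c])) for v in range(203,211)])
W=onz(s,[[253.5,207],[408.5,207]],56); d=W[1]-W[0]; print(W.round(1),np.linalg.norm(d),W.mean(0),np.degrees(np.arctan2(-d[0],d[1])))
print("strip near top",onz(s,[[330,273]],32),"guard front",onz(s,[[270,316]],74))
E
```

```text
270 [(203, (np.int64(172), np.int64(109), np.int64(62))), (204, (np.int64(172), np.int64(107), np.int64(60))), (205, (np.int64(172), np.int64(108), np.int64(62))), (206, (np.int64(169), np.int64(117), np.int64(89))), (207, (np.int64(163), np.int64(142), np.int64(133))), (208, (np.int64(154), np.int64(154), np.int64(156))), (209, (np.int64(157), np.int64(163), np.int64(164))), (210, (np.int64(158), np.int64(161), np.int64(162)))]
330 [(203, (np.int64(170), np.int64(111), np.int64(64))), (204, (np.int64(174), np.int64(114), np.int64(67))), (205, (np.int64(173), np.int64(114), np.int64(66))), (206, (np.int64(172), np.int64(124), np.int64(94))), (207, (np.int64(166), np.int64(145), np.int64(136))), (208, (np.int64(159), np.int64(159), np.int64(160))), (209, (np.int64(158), np.int64(164), np.int64(165))), (210, (np.int64(158), np.int64(162), np.int64(165)))]
395 [(203, (np.int64(173), np.int64(113), np.int64(65))), (204, (np.int64(173), np.int64(112), np.int64(63))), (205, (np.int64(171), np.int64(108), np.int64(62))), (206, (np.int64(165), np.int64(110), np.int64(71))), (207, (np.int64(137), np.int64(105), np.int64(86))), (208, (np.int64(110), np.int64(101), np.int64(97))), (209, (np.int64(102), np.int64(103), np.int64(101))), (210, (np.int64(99), np.int64(101), np.int64(99)))]
[[560.6 117.8  56. ]
 [568.  236.7  56. ]] 119.1571501386744 [564.28538368 177.2785812   56.        ] -3.578318202671538
strip near top [[626.91969933 173.23813514  32.        ]] guard front [[644.12038018 124.58327151  74.        ]]
```

Call:
{"op": "jog_arm", "data": {"targets": [[-0.001,0.002,0.03,0,0,0,1],[-0.002,0.004,0.06,0,-0.001,0,1],[-0.0025,0.0045,0.085,0,-0.001,0,1],[-0.0025,0.0045,0.1,0,-0.001,0,1],[-0.0025,0.0045,0.105,0,-0.001,0,1]]}}

```text
time: 8.8
tool_pos: [585.5, 175.2, 73.2]
tcp_rot: [-179.9, -0.4, 176.4]
ft_force: [-1.3, 0.1, -1.1]
finger_gap: 0.1
```

Call:
{"op": "jog_arm", "data": {"targets": [[0,0,0,0,0,0,1],[0,0,0,0,0,0,1],[0,0,0,0,0,0,1],[0,0,0,0,0,0,1]]}}

```text
time: 9.13
tool_pos: [589.4, 177.2, 79.4]
tcp_rot: [180.0, 0.1, 176.4]
ft_force: [1.1, -0.1, 0.5]
finger_gap: -0.2
```

```bash
python3 -c "
from h import *
from bench import r
delta(r,[588,175.7,31],176.4)
s=r.snapshot('wrist'); cv2.imwrite('pics/w3.png',s['pixels'][:,:,::-1])"
```

```text
t 9.13 pos [589.4 177.2  79.4] rot [1.7995e+02 1.2000e-01 1.7644e+02] F [ 1.1 -0.1  0.5] gap -0.2
delta [ 0.0014 -0.0016  0.0484] [0.0008 0.0022 0.0007] rows 1.1620971125069908
```

View pics/w3.png

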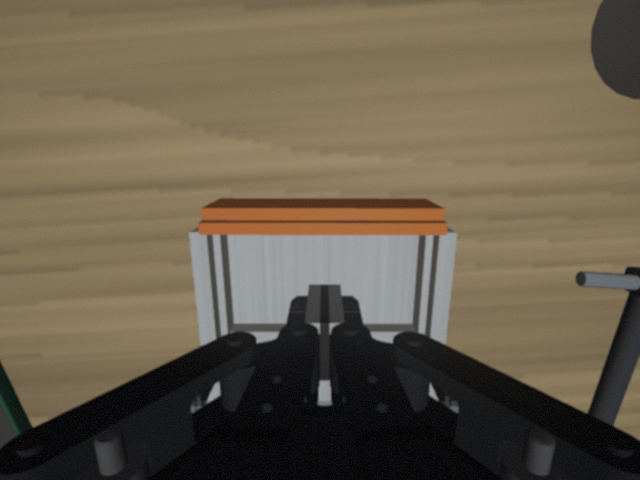

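The fingertips are over the bay, between the lip (row 233) and the strip (row 327). Lowering slowly.

Call:
{"op": "jog_arm", "data": {"targets": [[0,-0.001,0.01,0,0,0,1],[0,-0.001,0.02,0,0,0,1],[0.001,-0.001,0.03,0,0,0,1],[0.001,-0.001,0.04,0,0,0,1],[0.001,-0.001,0.045,0,0,0,1]]}}

```text
time: 9.6
tool_pos: [585.1, 175.9, 29.4]
tcp_rot: [-179.9, -0.3, 176.5]
ft_force: [-0.1, 0.2, -0.2]
finger_gap: -0.1
```

Call:
{"op": "jog_arm", "data": {"targets": [[0,0,0,0,0,0,1],[0,0,0,0,0,0,1],[0,0,0,0,0,0,1],[0,0,0,0,0,0,1]]}}

```text
time: 9.93
tool_pos: [587.5, 176.3, 33.1]
tcp_rot: [180.0, 0.0, 176.5]
ft_force: [-0.3, -0.1, -0.0]
finger_gap: -0.2
```

```bash
python3 -c "
from h import *
from bench import r
delta(r,[575,176.5,31],176.4)"
```

```text
t 9.93 pos [587.5 176.3  33.1] rot [1.7998e+02 1.0000e-02 1.7646e+02] F [-0.3 -0.1 -0. ] gap -0.2
delta [ 0.0124 -0.0006  0.0021] [0.0003 0.0002 0.0011] rows 0.3029090805193427
```

Call:
{"op": "jog_arm", "data": {"targets": [[0.001,0,0.001,0,0,0,1],[0.003,0,0.002,0,0,0,1],[0.005,0,0.002,0,0,0,1],[0.007,0,0.002,0,0,0,1],[0.009,0,0.002,0,0,0,1]]}}

```text
time: 10.35
tool_pos: [577.6, 176.7, 30.4]
tcp_rot: [-180.0, -0.1, 176.5]
ft_force: [0.8, -0.1, 0.0]
finger_gap: 0.0
```

Call:
{"op": "jog_arm", "data": {"targets": [[0.0015,0,0,0,0,0,1],[0.003,0,0,0,0,0,1],[0.0045,0,0,0,0,0,1],[0.006,0,0,0,0,0,1],[0.0075,0,0,0,0,0,1]]}}

```text
time: 10.77
tool_pos: [570.6, 177.2, 30.5]
tcp_rot: [180.0, -0.0, 176.5]
ft_force: [2.7, 0.4, -2.4]
finger_gap: -0.3
```

Call:
{"op": "jog_arm", "data": {"targets": [[0.002,0,0,0,0,0,1],[0.004,0,0,0,0,0,1],[0.006,0,0,0,0,0,1],[0.008,0,0,0,0,0,1],[0.01,0,0,0,0,0,1]]}}

```text
time: 11.18
tool_pos: [560.3, 177.9, 30.5]
tcp_rot: [180.0, -0.0, 176.5]
ft_force: [3.0, 0.1, -0.9]
finger_gap: 0.3
```

```bash
python3 -c "
from h import *
from bench import r
delta(r,[465,183,31],176.4)
s=r.snapshot('scene'); cv2.imwrite('pics/s4.png',cv2.resize(s['pixels'][200:420,200:480,::-1],None,fx=2.8,fy=2.7))"
```

```text
t 11.18 pos [560.3 177.9  30.5] rot [ 1.7999e+02 -4.0000e-02  1.7646e+02] F [ 3.   0.1 -0.9] gap 0.3
delta [ 0.0954 -0.0008 -0.0004] [ 0.0001 -0.0008  0.001 ] rows 2.288705029442564
```

View pics/s4.png

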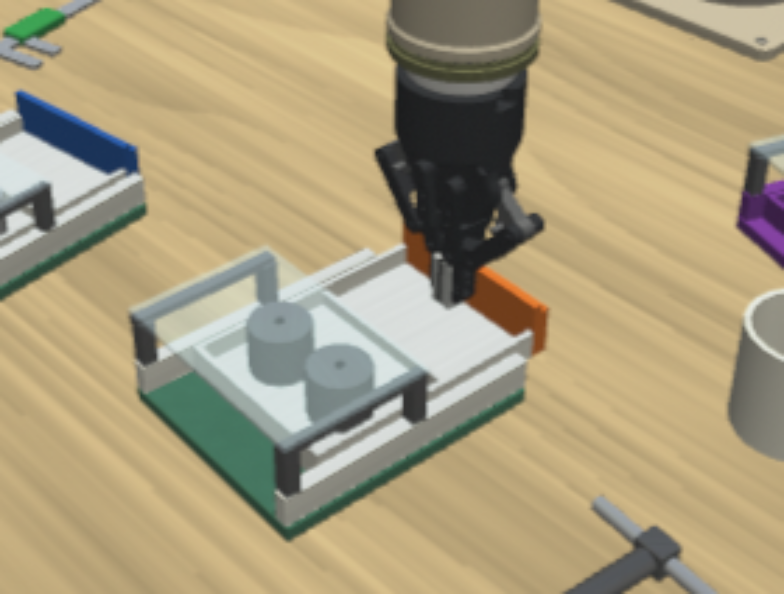

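The scene view shows the fingertips behind the orange lip and the tray coming out with both slugs standing. Force is about 3 N. Continuing.

Call:
{"op": "jog_arm", "data": {"targets": [[0.003,0,0,0,0,0,1],[0.006,0,0,0,0,0,1],[0.009,0,0,0,0,0,1],[0.012,0,0,0,0,0,1],[0.015,0,0,0,0,0,1]]}}

```text
time: 11.65
tool_pos: [545.2, 178.8, 30.5]
tcp_rot: [180.0, -0.0, 176.5]
ft_force: [3.4, 0.8, 0.2]
finger_gap: 0.1
```

Call:
{"op": "jog_arm", "data": {"targets": [[0.003,0,0,0,0,0,1],[0.006,0,0,0,0,0,1],[0.009,0,0,0,0,0,1],[0.012,0,0,0,0,0,1],[0.015,0,0,0,0,0,1]]}}

```text
time: 12.07
tool_pos: [530.2, 179.8, 30.5]
tcp_rot: [180.0, -0.0, 176.5]
ft_force: [2.5, 0.3, 2.3]
finger_gap: -0.1
```

Call:
{"op": "jog_arm", "data": {"targets": [[0.003,0,0,0,0,0,1],[0.006,0,0,0,0,0,1],[0.009,0,0,0,0,0,1],[0.012,0,0,0,0,0,1],[0.015,0,0,0,0,0,1]]}}

```text
time: 12.48
tool_pos: [515.3, 180.7, 30.5]
tcp_rot: [180.0, -0.0, 176.5]
ft_force: [2.9, 1.3, 1.5]
finger_gap: 0.4
```

Call:
{"op": "jog_arm", "data": {"targets": [[0.003,0,0,0,0,0,1],[0.006,0,0,0,0,0,1],[0.009,0,0,0,0,0,1],[0.012,0,0,0,0,0,1],[0.015,0,0,0,0,0,1]]}}

```text
time: 12.9
tool_pos: [500.2, 181.6, 30.5]
tcp_rot: [180.0, -0.1, 176.5]
ft_force: [2.8, 1.6, 0.8]
finger_gap: -0.0
```

Call:
{"op": "jog_arm", "data": {"targets": [[0.003,0,0,0,0,0,1],[0.006,0,0,0,0,0,1],[0.009,0,0,0,0,0,1],[0.011,0,0,0,0,0,1],[0.013,0,0,0,0,0,1]]}}

```text
time: 13.32
tool_pos: [487.2, 182.3, 30.3]
tcp_rot: [-180.0, -0.1, 176.5]
ft_force: [2.9, 1.2, -0.5]
finger_gap: 0.2
```

```bash
python3 -c "
from h import *
from bench import r
delta(r,[465,183,31],176.4)"
```

```text
t 13.32 pos [487.2 182.3  30.3] rot [-1.7999e+02 -7.0000e-02  1.7646e+02] F [ 2.9  1.2 -0.5] gap 0.2
delta [ 0.0222 -0.0006 -0.0006] [-0.0002 -0.0012  0.0011] rows 0.5325077878401285
```

Call:
{"op": "jog_arm", "data": {"targets": [[0.0015,0,0,0,0,0,1],[0.003,0,0,0,0,0,1],[0.0045,0,0,0,0,0,1],[0.006,0,0,0,0,0,1],[0.0075,0,0,0,0,0,1]]}}

```text
time: 13.73
tool_pos: [479.8, 182.7, 30.3]
tcp_rot: [-180.0, -0.1, 176.5]
ft_force: [2.3, 0.0, 0.3]
finger_gap: 0.0
```

Call:
{"op": "jog_arm", "data": {"targets": [[0.0015,0,0,0,0,0,1],[0.003,0,0,0,0,0,1],[0.0045,0,0,0,0,0,1],[0.006,0,0,0,0,0,1]]}}

```text
time: 14.07
tool_pos: [473.8, 183.1, 30.3]
tcp_rot: [-180.0, -0.1, 176.5]
ft_force: [3.0, 1.4, -1.8]
finger_gap: -0.2
```

Call:
{"op": "jog_arm", "data": {"targets": [[0.0015,0,0,0,0,0,1],[0.003,0,0,0,0,0,1],[0.0045,0,0,0,0,0,1],[0.006,0,0,0,0,0,1]]}}

```text
time: 14.4
tool_pos: [473.0, 183.2, 31.3]
tcp_rot: [179.9, 0.6, 176.4]
ft_force: [31.5, -0.7, -21.8]
finger_gap: -0.3
```

The orange tray is on its out-stop: 31 N at about 101 mm travel. Backing off the lip inside the bay, then lifting.

Call:
{"op": "jog_arm", "data": {"targets": [[-0.004,0,0,0,0,0,1],[-0.01,0,0,0,0,0,1],[-0.018,0,0,0,0,0,1],[-0.021,0,-0.002,0,0,0,1],[-0.021,0,-0.006,0,0,0,1]]}}

```text
time: 14.82
tool_pos: [489.1, 182.0, 36.1]
tcp_rot: [-180.0, -0.1, 176.4]
ft_force: [-0.9, 1.2, -1.1]
finger_gap: 0.1
```

Call:
{"op": "jog_arm", "data": {"targets": [[0,0,-0.01,0,0,0,1],[0,0,-0.03,0,0,0,1],[0,0,-0.06,0,0,0,1],[0,0,-0.1,0,0,0,1],[0,0,-0.14,0,0,0,1]]}}

```text
time: 15.23
tool_pos: [487.8, 182.0, 177.9]
tcp_rot: [-180.0, -0.2, 176.5]
ft_force: [0.7, 0.2, 0.2]
finger_gap: -0.0
```

Call:
{"op": "jog_arm", "data": {"targets": [[0.01,-0.02,-0.03,0,0,0,1],[0.03,-0.05,-0.05,0,0,0,1],[0.05,-0.08,-0.06,0,0,0,1],[0.07,-0.11,-0.06,0,0,0,1],[0.08,-0.13,-0.06,0,0,0,1]]}}

```text
time: 15.65
tool_pos: [399.8, 56.0, 238.5]
tcp_rot: [-180.0, 0.1, 176.5]
ft_force: [0.3, 0.1, -0.1]
finger_gap: -0.1
```

```bash
python3 - <<'E'
from h import *
from bench import r
delta(r,[465,183,31],176.4)
for n in ("scene","top"):
    s=r.snapshot(n); pickle.dump(s,open(n+"5.pkl","wb"))
    y0,y1,x0,x1=(180,420,100,500) if n=="scene" else (90,290,180,460)
    cv2.imwrite(f"pics/{n}5.png",cv2.resize(s["pixels"][y0:y1,x0:x1,::-1],None,fx=2,fy=2))
E
```

```text
t 15.65 pos [399.8  56.  238.5] rot [-1.7998e+02  8.0000e-02  1.7648e+02] F [ 0.3  0.1 -0.1] gap -0.1
delta [-0.057   0.1308  0.2075] [-0.0004  0.0014  0.0013] rows 6.0386257456594326
```

View pics/scene5.png

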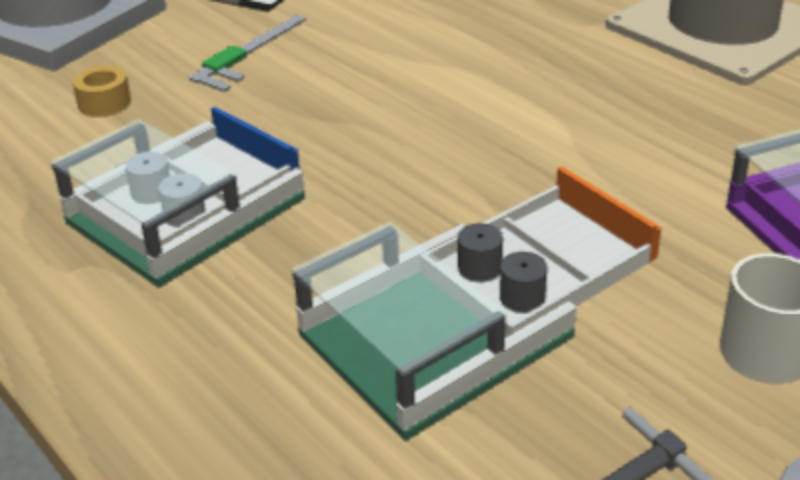

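View pics/top5.png

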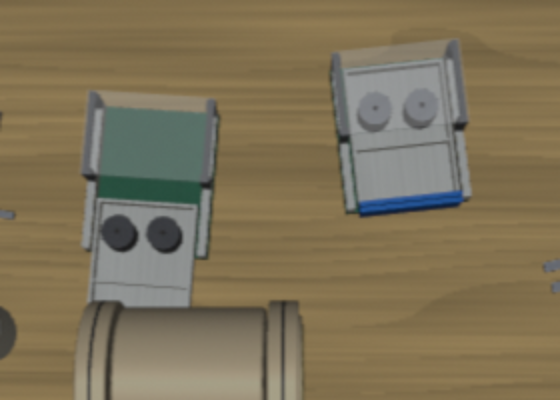

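```bash
python3 - <<'E'
from h import *
a=pickle.load(open("top5.pkl","rb"))["pixels"][150:205,335:425,::-1]; b=pickle.load(open("top0.pkl","rb"))["pixels"][175:230,210:300,::-1]
im=np.vstack([cv2.resize(k,None,fx=5.4,fy=5.4,interpolation=cv2.INTER_CUBIC) for k in (a,b)]); cv2.imwrite("pics/cmp.png",im)
E
```

```text
(no output)
```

View pics/cmp.png

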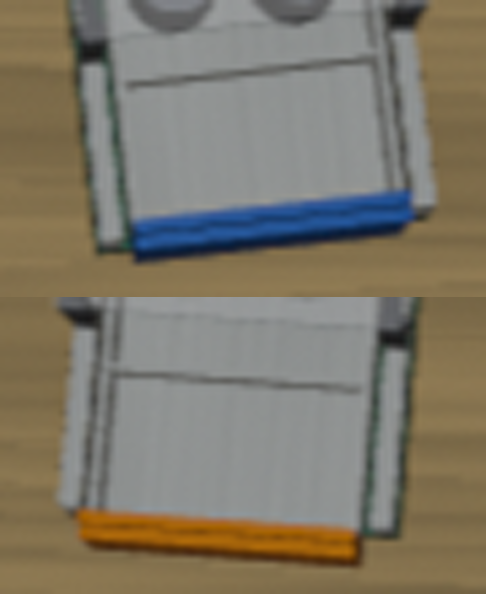

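In the enlarged top views, the blue lip sits about 5 px (roughly 10 mm) deeper against its rail ends than the orange one did at the start. That fits blue being fully home and orange having started about 9 mm out. Settling, then handing in.

Call:
{"op": "jog_arm", "data": {"targets": [[0,0,0,0,0,0,1],[0,0,0,0,0,0,1],[0,0,0,0,0,0,1]]}}

```text
time: 16.0
tool_pos: [401.6, 58.1, 236.7]
tcp_rot: [180.0, -0.1, 176.5]
ft_force: [0.9, -1.2, -0.3]
finger_gap: 0.0
```

```bash
python3 -c "
from bench import r
print(r.sense()['time'],r.sense()['ft_force']); print(r.hand_in())"
```

```text
16.0 [ 0.88322423 -1.1882178  -0.253034  ]
the job is handed in; nothing more can be done
None
```

Both trays are changed over, in the order asked, and the job was handed in at 16.0 s.

- **Blue tray:** I pushed the face plate with the shut fingertips for about 80 mm, until it met the home stop. The wrist force at the stop was about 37 N along the push (about 45 N in all).
- **Orange tray:** On the green rack, I hooked the shut fingertips behind the lip without pinching. I drew the tray out about 101 mm until it met its out-stop, at about 31 N along the pull (about 38 N in all).

**Last checks:** The final scene and top views show all four blanks standing on their trays behind the strips. The caliper, mug, chuck key, bushing and purple look-alike appear undisturbed, by eye only; part of the mug and chuck key lay outside the crops I viewed. The arm is clear, and the orange lip was hidden by the arm in the top view, so I confirmed it from the scene view and the stop force.

No check failed. Lip positions from different views agreed to about 2 mm. The picture check on the blue tray being home was consistent but only good to a few millimetres, so the stop force is the stronger evidence there.

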